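# Shut and secure the wedding-ring compartment in the hall organiser

## Robot

A 6-joint arm with a two-finger parallel gripper is mounted at the origin on the work surface. World frame = base frame: x ahead of the robot, y to its left, z up, the work surface at z = 0. Lengths are in mm, angles in degrees, forces in N, time in s.
With the tool pointing down it reaches from about 325 to 925 mm from the base axis. Payload 3.1 kg.
Tool frame: the origin (TCP) lies at the very end of the fingers, on their centre line; the grasp point (between the pads) lies grasp_offset behind it (grasp_offset is the distance from the TCP to the grasp point, in mm); z points along the fingers, x is the direction in which the jaws open and shut, and the axes are right-handed (so a half turn about z gives the same grasp; the last joint's range is limited). The gripper opens to 85 mm and grips with 20 to 120 N. Pads are 22 mm wide; open, the fingers measure 114 mm over their backs; the gripper's body (76 mm by 85 mm) begins 54 mm behind the grasp point. The pads swing forward as they close: fully open they stand 13 mm farther back than shut.
Start: joints at [-81.085, 12.427, 92.441, -0, 75.132, -6.429], TCP at [165.403, -602.728, 231.3] pointing down, gripper open.
Joint ranges: [-157.48, 157.48], [-44.54, 120.13], [17.64, 146.25], [-64.5, 244.5], [7.68, 150.69], [-147.95, 147.95]. Speed limits (degrees/s): [159.86, 159.86, 180, 180, 180, 180].

## Interface

Orientations are given as [roll, pitch, yaw] about the fixed x, y, z axes, in that order (R = Rz(yaw) Ry(pitch) Rx(roll)).
In Python, from station import * gives the robot as it stands. Calls block until the motion is done:
- goto(position, orientation): joint-space move of the TCP to a pose.
- move_l(position, attitude=None, speed=150): straight line of the TCP; attitude=None keeps the orientation; speed is the mean speed in mm/s.
- move_j(angles): joint-space move.
- grip(opening, squeeze=None): finger opening in mm; squeeze is the grip in N (None keeps the last); returns when the fingers have stopped.
- wait(seconds).
- solve_ik(position, orientation): joint angles nearest the present ones, or None.
- get_obs(): the state.
- get_image(name): name is "scene" or "top"; returns the picture (480x640x3 uint8, red, green, blue); there is no depth.
- get_calibration(name): a dict with "fx", "fy", "cx", "cy" (pixels), "R" (3x3) and "t" (3): a world point X has camera coordinates R X + t. Camera axes: x right, y down, z forward; pixel columns grow to the right and rows downward; lengths in mm; the calibration is good to about 2 mm. A picture is of the moment at which its call begins. get_calibration takes no time and is no camera call.
A pose or a line that the arm cannot do raises Unreachable and nothing moves.
- sign_off(): hands the job in, once; it reports no verdict.
Trained networks look in the newest picture that a camera, given by its name, has taken for a name from the list of things; names that differ only in an ending like _2 or _b are one class to them, and where a whole thing is asked for, a point or a joint stands for the part that bears it (a point fixed in the world has none). Each returns a list of dicts, best first, with "score" (0 to 1); they miss things now and then, are a little off and sometimes report something else, mostly with a low value. They report only what shows in the picture. A call takes as long as a camera call.
- spot_in(name, camera): "extent" ([centre column, centre row, width, height] in pixels, round what is visible of it).
- regions_of(name, camera): "region" (480x640 bool, what is visible of it) and "extent" ([centre column, centre row, width, height] in pixels, round what is visible of it).
The state is a dict: "t": time; "joint_pos": joint angles; "qvel": joint speeds; "effort": joint torques, N m; "tcp_pos": TCP position; "ee_rot": TCP orientation; "wrist_force": force on the tool from outside, world axes, zero at the start; "moment": the same for the moment, N m; "grip_width": finger opening in mm.
Only numpy, scipy, OpenCV 4.12 (cv2) and the standard library are available. Lean on these libraries where they do the work, as an engineer would, in place of code of your own. Each camera call takes 0.05 s, during which the arm holds its last target. There are 200 camera calls.

## Task

Put the wedding rings away: in the organiser's open drawer, first fold the ring compartment's lid over and press it down until it is fully home, flush with the deck around it, then turn the brass turnbutton to lie straight across the lid's edge, and then push the drawer fully shut. Do it in that order and leave everything else in the hall as it stands.

Things in the scene. Friction and masses are not known exactly. Their poses are not given: they have to be found in the camera images.
- organiser: light ash key organiser, a fixed case 200 deep (x) x 340 wide (y) x 102 mm high with one drawer; on its top ledge, over 40 mm behind the front edge, stand bystanders; at the ledge's back a hook rail 277 mm high with two keys. Origin: centre of underside; x from front to back (front face at x = -100 mm), y to the left seen from the robot, z up. The drawer slides along x.
- drawer_front (a point): centre of the drawer front board's outer face, 47 mm above the table; moves with the drawer. Board 304 wide, 14 thick, 12 to 82 mm high; a dark pull, 130 wide, stands 18 mm out at 49 to 63 mm high. In the drawer an ash deck 58 mm high surrounds the square ring compartment and its lid; left of the lid's hinge is an open tray.
- ring_drawer (a joint): how far the drawer is open, in m: 0 is shut, front board flush with the case; it starts well open. It slides stiffly (about 3 N) and stays where it is left.
- lid_hinge (a point): middle of the lid's hinge line, on the lid's upper face, 58 mm above the table, 81 mm behind the drawer's front face and 50 mm left of the drawer's middle. The line runs along the organiser's x. Axes turn with the lid: y away from its free edge, z out of its upper face.
- lid_edge (a point): middle of the lid's free edge, on its upper (outer) face, 109 mm from the hinge. The lid is a darker board, 98 (along the hinge) x 108 x 10 mm; open, it stands at the left of the compartment, outer face to the left; shut, its upper face is flush with the deck at 58 mm, free edge to the right.
- ring_lid (a joint): opening angle of the lid, rad: 0 is fully home, flush with the deck; 1.57 stands upright. The hinge is stiff: the lid stays at any angle and does not fall shut; the last bit takes about 4 to 6 N of downward push near the free edge.
- button_pivot (a point): pivot of the brass turnbutton, at mid height of its bar, 66 mm above the table, on the deck right of the lid, 21 mm beyond the shut lid's free edge and 100 mm behind the drawer's front face. The bar is 13 wide, 59.5 to 73.5 mm above the table, and reaches 42 mm from the pivot on its long side, 12 mm on the other.
- button_tip (a point): end of the turnbutton's long side, at mid height, 42 mm from the pivot
- turnbutton (a joint): angle of the turnbutton, rad: 0 points to the drawer's front (lid free), growing clockwise seen from above; 1.57 (its stop) points left, straight across the lid's free edge. Turns lightly and stays.
- tealight_holder: amber glass tealight holder, 68 across, 55 mm high, on the ledge; origin: centre of underside
- coin_tray: black plastic coin tray, 70 x 90 x 18 mm, on the ledge; origin: centre of underside
- lint_roller: lint roller, paper roll 48 across and 100 mm long with blue handle, 187 mm overall along its y, lying on the ledge at the back; origin: underside, near where handle and roll meet
- padlock: brass padlock with steel shackle lying on the table right of the organiser, 77 x 45 x 22 mm; origin: centre of the underside of its brass block
- room_spray: green glass bottle, 48 across, 130 mm high, on the table left of the organiser; origin: centre of underside
- bud_vase: small white ceramic cup-shaped vase, 60 across, 100 mm high, on the table right of the organiser; origin: centre of underside

How it is judged:
By the outcome, as a careful person would: the job done as asked, in the order asked, and still so for the second after the job is handed in, with the robot touching nothing.
It also fails if it takes over 54 s, if anything falls off the work surface, if the arm or the gripper's body presses on something with over 40 N, if the wrist force passes 120 N, or if a joint passes its speed limit or range.

## Working session

There is one attempt and no reset: what is moved stays moved. The work goes in short steps, each a Python script; the robot and the scene stay as the last script left them, time stands still between calls to the robot, and variables do not carry over. Pictures are saved under pics/ and viewed, about 8 in all and at most 12, crops included, and the job is handed in when it is done.

```bash
mkdir -p pics; ls; python3 - <<'E'
from station import *
import cv2
for n in("scene","top"):
    im=get_image(n); cv2.imwrite(f"pics/a_{n}.png",im[:,:,::-1])
    print(n,get_calibration(n))
    for k in("organiser","drawer_front","lid_edge","button_tip","tealight_holder","lint_roller"):
        r=spot_in(k,n); print(k,[(([round(float(v)) for v in q["extent"]]),round(q["score"],2)) for q in r[:2]])
o=get_obs(); print(o)
E
```

```text
pics
scene {'fx': 440.7269389022124, 'fy': 440.7269389022124, 'cx': 319.22976096545, 'cy': 239.0110933100873, 'R': array([[ 0.76746855,  0.6407181 ,  0.02173317],
       [ 0.45445271, -0.51981844, -0.72336818],
       [-0.45217779,  0.56503903, -0.69012038]]), 't': array([-485.7526762 , -204.3013693 , 1477.57185992])}
organiser [([341, 264, 185, 171], 0.63), ([377, 172, 19, 33], 0.32)]
drawer_front [([297, 252, 98, 105], 0.88)]
lid_edge [([312, 228, 33, 34], 0.62)]
button_tip [([294, 263, 22, 15], 0.43)]
tealight_holder [([346, 270, 28, 31], 0.8), ([342, 262, 188, 172], 0.57)]
lint_roller [([384, 258, 45, 59], 0.58)]
top {'fx': 532.7346251507487, 'fy': 532.7346251507487, 'cx': 322.2004619059201, 'cy': 235.33261506023396, 'R': array([[ 0.01283369, -0.99991297, -0.00305906],
       [-0.99707338, -0.01256654, -0.07541055],
       [ 0.07536555,  0.0040179 , -0.99714788]]), 't': array([ -11.32128977,  622.98197648, 1451.61122082])}
organiser [([479, 240, 33, 19], 0.69), ([308, 205, 142, 162], 0.62)]
drawer_front [([324, 251, 124, 73], 0.88)]
lid_edge [([308, 246, 20, 40], 0.64)]
button_tip [([350, 239, 5, 20], 0.43)]
tealight_holder [([343, 184, 31, 29], 0.71)]
lint_roller [([308, 169, 70, 19], 0.83)]
{'t': 0.7, 'joint_pos': array([-8.10854078e+01,  1.24250925e+01,  9.24385264e+01, -5.65377354e-04,
        7.51316336e+01, -6.42762810e+00]), 'qvel': array([-0.00315505, -0.06268566,  0.08375913,  0.05885331, -0.01952534,
       -0.05485228]), 'effort': array([ 6.01612192e-04, -3.96731865e+01, -3.04162145e+01, -5.39660084e-05,
        7.44769532e-04,  7.92150644e-06]), 'tcp_pos': array([ 165.39930081, -602.75586908,  231.34854886]), 'ee_rot': array([ 1.79998926e+02, -4.65649872e-03, -7.46576346e+01]), 'wrist_force': array([-0.08630838, -0.11091652,  0.03391801]), 'moment': array([-0.00735003, -0.02815817, -0.04663533]), 'grip_width': 85.37316261086296}
```

View pics/a_scene.png

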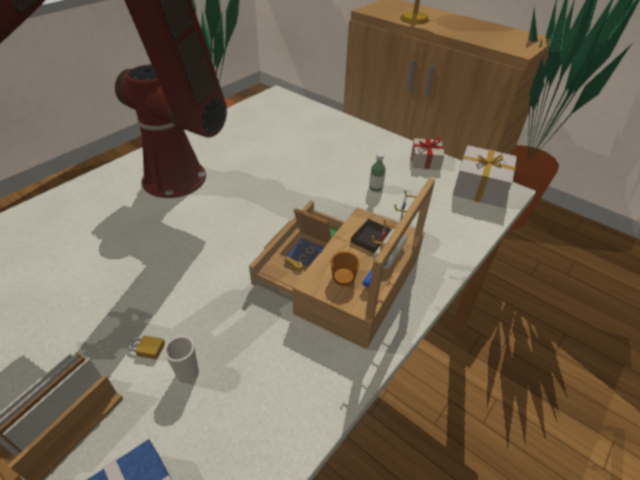

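View pics/a_top.png

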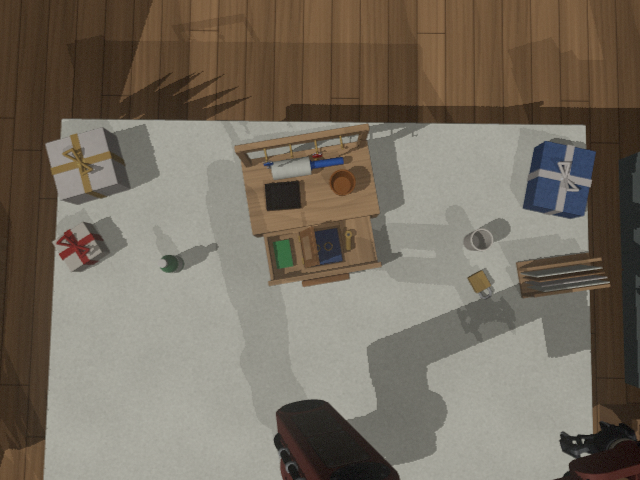

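The top view shows the drawer at about (323,250), the lid standing near (308,246), the turnbutton at (350,239) and the front board along row 275. The organiser is yawed by roughly 7°. I'll zoom in to get corner pixels.

```bash
python3 - <<'E'
import cv2,numpy as np
a=cv2.imread("pics/a_top.png")[205:295,255:390]; b=cv2.imread("pics/a_scene.png")[195:315,245:365]
cv2.imwrite("pics/b_top.png",cv2.resize(a,None,fx=5.9,fy=5.9,interpolation=cv2.INTER_CUBIC))
cv2.imwrite("pics/b_scene.png",cv2.resize(b,None,fx=5,fy=5,interpolation=cv2.INTER_CUBIC))
E
```

```text
(no output)
```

View pics/b_top.png

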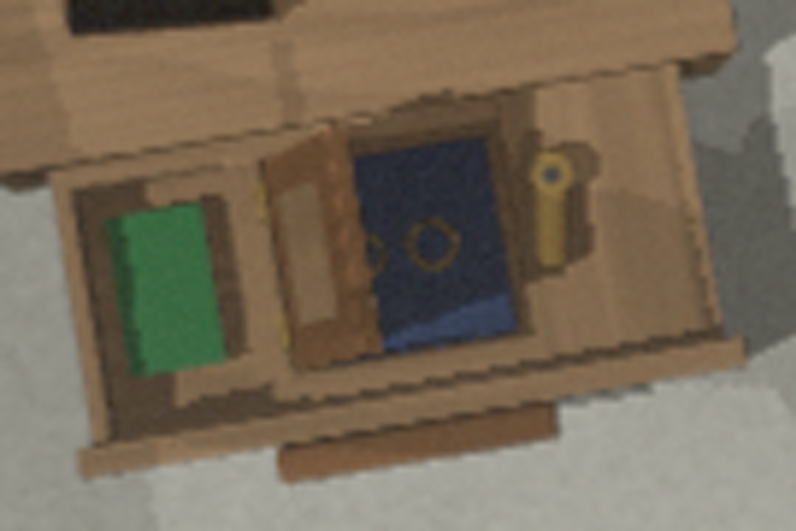

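View pics/b_scene.png

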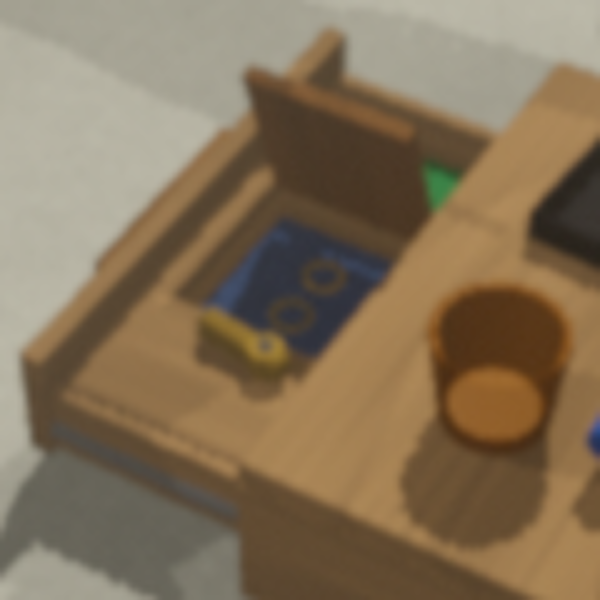

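```bash
cat >h.py <<'E'
import numpy as np
from station import *
from scipy.optimize import least_squares
def proj(c,X):
    k=get_calibration(c); q=np.atleast_2d(X)@np.array(k["R"]).T+k["t"]
    return np.c_[k["fx"]*q[:,0]/q[:,2]+k["cx"],k["fy"]*q[:,1]/q[:,2]+k["cy"]]
def D2W(p,P):
    P=np.atleast_2d(np.asarray(P,float)); c,s=np.cos(p[2]),np.sin(p[2])
    return np.c_[p[0]+c*P[:,0]-s*P[:,1],p[1]+s*P[:,0]+c*P[:,1],P[:,2]]
E
python3 - <<'E'
from h import *
T=[((0,152,82),(82,478)),((0,-152,82),(745,365)),((14,152,82),(80,450)),((14,-152,82),(742,340)),((-18,65,63),(283,482)),((-18,-65,63),(557,434)),((100,-80,73.5),(552,173)),((58,-80,73.5),(551,266)),((130,50,58),(260,165)),((32,50,58),(288,368))]
S=[((0,-152,82),(25,355)),((0,152,82),(325,30)),((14,152,82),(345,38)),((100,-80,73.5),(265,345)),((58,-80,73.5),(205,318))]
def mod(p):
    d,a=p[3],p[4]
    L=lambda x:(x,50-109*np.cos(a),58+109*np.sin(a))
    A=np.array([m for m,_ in T]+[L(130),L(32),(d,-170,102)]); B=np.array([m for m,_ in S]+[L(32),L(130),(d,-170,102)])
    return np.r_[proj("top",D2W(p,A)),proj("scene",D2W(p,B))]
z=np.r_[np.array([q for _,q in T]+[(332,125),(365,362),(735,48)])/5.9+[255,205],np.array([q for _,q in S]+[(248,72),(412,132),(245,470)])/5+[245,195]]-.4
f=least_squares(lambda p:(mod(p)-z).ravel(),[520,0,0.17,150,1.3],x_scale=[1,1,.01,1,.01],loss="soft_l1")
print(f.x,np.rad2deg(f.x[[2,4]])); print((mod(f.x)-z).round(1).tolist())
np.save("p.npy",f.x)
for n,P in dict(hinge=(81,50,58),edge0=(81,-59,58),piv=(100,-80,66),tip=(58,-80,66)).items(): print(n,D2W(f.x,P).round(1))
E
```

```text
[ 5.10384989e+02 -1.20224967e+01  1.85529873e-01  1.41172579e+02
  1.22591218e+00] [10.63007871 70.23959399]
[[-0.4, 0.5], [0.6, -0.2], [-0.9, 0.0], [0.1, -1.1], [-0.5, 0.7], [0.9, 0.5], [-0.3, 0.2], [2.6, -0.1], [-0.3, -0.7], [1.1, 0.7], [-0.0, 0.3], [1.1, -1.4], [0.1, -0.7], [-1.0, -0.2], [0.8, -1.5], [0.9, -1.5], [0.9, 0.7], [-1.3, -0.0], [0.0, -0.8], [0.9, 0.1], [-0.2, -1.4]]
hinge [[580.8  52.1  58. ]]
edge0 [[600.9 -55.1  58. ]]
piv [[623.4 -72.2  66. ]]
tip [[582.1 -80.   66. ]]
```

```bash
cat >>h.py <<'E'
p=np.load("p.npy"); YAW=np.rad2deg(p[2])
def W(x,y,z): return D2W(p,(x,y,z))[0].tolist()
def rep(s=""):
    o=get_obs(); d=o["tcp_pos"]-[p[0],p[1],0]; c,s_=np.cos(p[2]),np.sin(p[2])
    print(s,round(o["t"],1),"D",np.round([c*d[0]+s_*d[1],-s_*d[0]+c*d[1],d[2]],1),"F",np.round(o["wrist_force"],1)); return o
E
python3 - <<'E'
from h import *
grip(0)
pt=lambda deg,r=92:W(81,50-r*np.cos(np.radians(deg))+11,58+r*np.sin(np.radians(deg)))
goto(W(81,50+45,215),[180,0,YAW]); rep("above")
move_l(pt(105),speed=200); rep("start")
for a in (85,70,60,50,40,30,20,12,6,3): move_l(pt(a),speed=100); rep(a)
E
```

```text
above 4.3 D [ 81.1  94.1 215. ] F [-0.3  0.   0.8]
start 4.8 D [ 80.9  84.5 146.7] F [-0.2  0.9  1. ]
85 5.3 D [ 81.6  52.5 150.7] F [-0.  -0.7 -0.1]
70 5.7 D [ 80.7  29.1 144. ] F [-0.7  0.4 -0.1]
60 6.0 D [ 80.7  14.3 137.2] F [-0.2 -0.  -0.3]
50 6.3 D [ 80.6   1.1 127.8] F [ 0.3 -0.5  0.1]
40 6.6 D [ 80.5 -10.1 116.3] F [-0.8  1.2  0.4]
30 6.9 D [ 80.4 -19.2 103. ] F [ 0.4 -0.8  0.5]
20 7.2 D [ 80.4 -25.6  88.7] F [ 0.8  0.2 -0.6]
12 7.5 D [ 80.6 -29.   76.8] F [-0.5 -0.9  1. ]
6 7.7 D [ 80.7 -30.5  67.4] F [ 0.9 -0.6 -0.1]
3 8.0 D [ 81.1 -30.9  62.8] F [0.2 0.7 0.2]
```

```bash
python3 - <<'E'
from h import *
import cv2
im=np.hstack([cv2.resize(get_image("top")[195:295,255:390],None,fx=4,fy=4,interpolation=2)[:400,:400],cv2.resize(get_image("scene")[205:305,245:345],None,fx=4,fy=4,interpolation=2)])
cv2.imwrite("pics/c.png",im[:,:,::-1])
E
```

```text
(no output)
```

View pics/c.png

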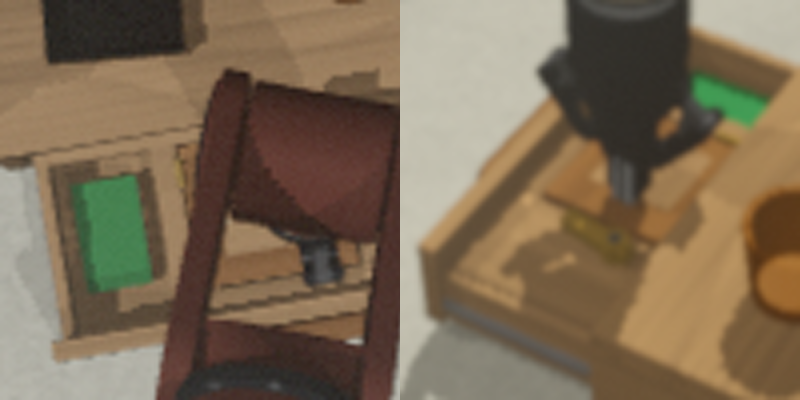

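The lid has folded nearly shut under the fingers: scene view, finger at (625,190), free edge just beside the button. Next I press it down near its free edge.

```bash
python3 - <<'E'
from h import *
move_l(W(78,-38,66)); 
prev=None
for z in np.arange(63,50,-1):
    move_l(W(78,-38,z),speed=40); wait(.1); o=rep(z)
    if np.linalg.norm(o["wrist_force"])>22: break
move_l(W(78,-38,100)); rep()
E
```

```text
63 8.7 D [ 77.9 -37.9  62.9] F [0.5 0.3 0.7]
62 9.0 D [ 77.9 -38.   62.2] F [-1.2 -0.3  2.7]
61 9.4 D [ 78.  -38.   61.1] F [-1.6 -1.2  4.7]
60 9.7 D [ 78.  -38.   59.9] F [-0.3 -0.8  4. ]
59 10.1 D [ 78.  -38.   58.9] F [-1.7 -0.5  2.8]
58 10.4 D [ 78.  -38.1  58. ] F [-1.9 -1.3  4.5]
57 10.8 D [ 78.6 -38.1  58. ] F [-3.4 -0.4  7.4]
56 11.1 D [ 79.4 -38.1  57.9] F [-2.6  0.2 10.5]
55 11.5 D [ 80.2 -38.1  57.8] F [-2.5  1.8 13.3]
54 11.8 D [ 81.1 -38.1  57.8] F [-3.   1.4 16.2]
53 12.2 D [ 82.  -38.1  57.7] F [-3.   2.3 17.8]
52 12.5 D [ 82.9 -38.2  57.7] F [-3.2  3.5 20.9]
51 12.9 D [ 83.7 -38.2  57.6] F [-3.4  5.3 23.7]
 13.4 D [ 78.  -37.8  99.5] F [-0.   0.1  0.6]
```

The force rises steeply at z=58 and goes no lower, so the lid is home. Next is the turnbutton.

```bash
python3 - <<'E'
from h import *
def tp(deg,r=30,z=62,e=0):
    t=np.radians(deg); c,s=np.cos(t),np.sin(t); h=6.5+11*abs(c)+14.5*abs(s)+e
    return W(100-r*c-h*s,-80+r*s-h*c,z)
move_l(tp(0,e=12,z=110)); move_l(tp(0,e=12),speed=120); rep("down")
for a in range(0,86,10): move_l(tp(a),speed=100); rep(a)
for a in (88,91,94,97,100):
    move_l(tp(a),speed=40); wait(.1); o=rep(a)
    if np.linalg.norm(o["wrist_force"][:2])>2.2: break
t=tp(90,e=8);move_l(t); t[2]=160; move_l(t)
goto(W(-110,-60,200),[180,0,YAW]); rep()
import cv2
im=np.hstack([cv2.resize(get_image("top")[205:295,285:375],None,fx=4.4,fy=4.4,interpolation=2),cv2.resize(get_image("scene")[210:300,245:335],None,fx=4.4,fy=4.4,interpolation=2)])
cv2.imwrite("pics/d.png",im[:,:,::-1])
E
```

```text
down 14.5 D [  70.  -109.    61.8] F [-0.3 -0.1  0.9]
0 14.8 D [ 70.3 -96.7  62.6] F [ 0.2 -0.1 -1.1]
10 15.1 D [ 66.8 -94.2  62.1] F [-0.  -0.3  0.6]
20 15.3 D [ 64.1 -90.   62. ] F [ 0.2 -0.6  0.3]
30 15.6 D [ 62.1 -84.8  61.9] F [-0.6 -0.4 -1.9]
40 15.8 D [ 61.2 -78.7  61.9] F [0.1 0.2 0.2]
50 16.1 D [ 61.8 -72.4  62. ] F [ 0.4  0.5 -0.8]
60 16.3 D [ 63.8 -65.8  62. ] F [0.  0.2 0.5]
70 16.6 D [ 67.5 -59.4  61.9] F [ 0.6  0.  -0.6]
80 16.8 D [ 72.7 -53.9  61.9] F [ 0.7 -1.2  0.6]
88 17.2 D [ 77.8 -50.7  62. ] F [ 0.3 -0.   0.3]
91 17.6 D [ 79.3 -49.7  62. ] F [-0.1  0.2 -0.4]
94 17.9 D [ 80.4 -48.5  62. ] F [-0.3 -0.5  0. ]
97 18.3 D [ 81.6 -47.5  62. ] F [-0.7 -0.5 -0.3]
100 18.6 D [ 82.9 -46.4  62. ] F [-1.2  0.  -0.8]
 20.4 D [-109.6  -60.1  199.6] F [0.8 0.  0.2]
```

View pics/d.png

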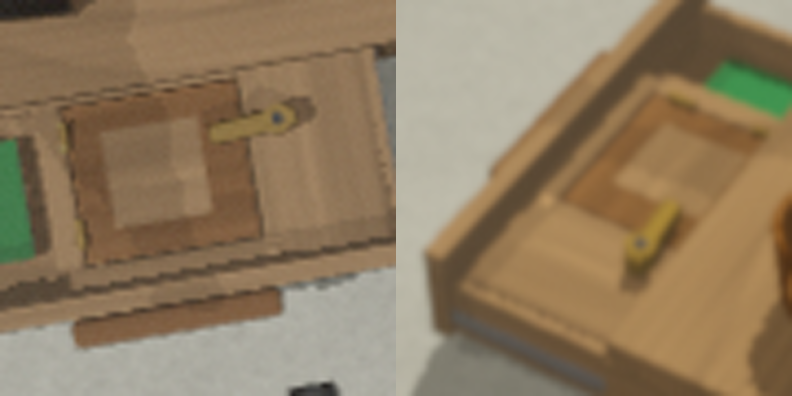

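The lid is flush and the button lies across its edge: top view, pivot (277,118), tip (212,134). The bar looks about 4° short of square to the drawer, so I'll nudge it gently to its stop.

```bash
python3 - <<'E'
from h import *
import cv2
goto(W(66,-43,150),[180,0,YAW]); move_l(W(66,-43,62)); 
for x in np.arange(76,95,1.):
    move_l(W(x,-43,62),speed=40); F=[]
    for _ in range(5): wait(.03); F.append(get_obs()["wrist_force"])
    f=np.mean(F,0); fx=f@[np.cos(p[2]),np.sin(p[2]),0]; print(x,round(fx,2))
    if fx<-2.2: break
rep(); move_l(W(66,-43,62)); move_l(W(66,-43,160)); goto(W(-110,-60,200),[180,0,YAW]); rep()
im=np.hstack([cv2.resize(get_image("top")[205:295,285:375],None,fx=4.4,fy=4.4,interpolation=2),cv2.resize(get_image("scene")[210:300,245:335],None,fx=4.4,fy=4.4,interpolation=2)])
cv2.imwrite("pics/e.png",im[:,:,::-1])
E
```

```text
76.0 -0.11
77.0 0.0
78.0 -0.48
79.0 -0.1
80.0 0.16
81.0 -0.12
82.0 -0.16
83.0 -0.51
84.0 -0.76
85.0 -0.84
86.0 -2.43
 26.8 D [ 85.6 -42.9  61.9] F [-2.4  0.5  0.1]
 28.6 D [-109.6  -60.1  199.6] F [ 0.7  0.3 -0. ]
```

View pics/e.png

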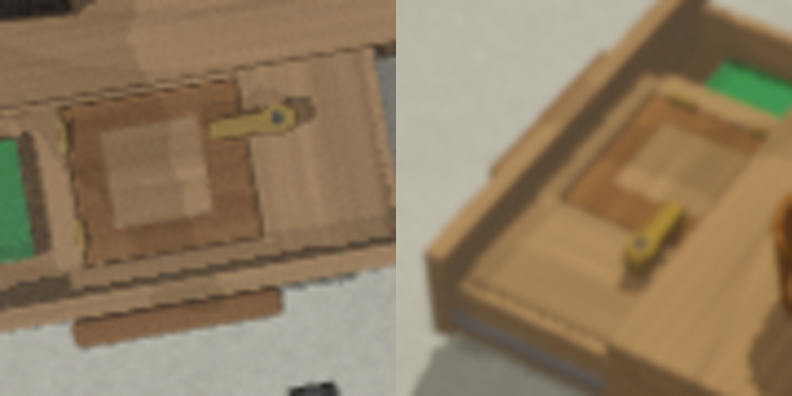

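The tip is now at (212,131), in line with the lid's edge, and the force jump shows the stop was reached. Next I push the drawer shut by its pull, with the jaws turned sideways.

```bash
python3 - <<'E'
from h import *
import cv2
A=[180,0,YAW-90]
goto(W(-75,0,140),A); move_l(W(-75,0,54)); rep()
u=np.array([np.cos(p[2]),np.sin(p[2]),0])
move_l(W(-35,0,54)); rep()
for x in [0,40,80,100]+list(range(104,135,2)):
    move_l(W(x,0,54),speed=60); wait(.1); o=rep(x)
    if o["wrist_force"]@u<-14: break
move_l(W(40,0,54)); move_l(W(-60,0,150)); rep()
cv2.imwrite("pics/f.png",np.hstack([cv2.resize(get_image("top")[140:260,230:390],None,fx=2.5,fy=2.5,interpolation=2),cv2.resize(get_image("scene")[180:300,260:420],None,fx=2.5,fy=2.5,interpolation=2)])[:,:,::-1])
E
```

```text
31.0 D [-74.4  -0.3  54.6] F [-0.3 -0.   0.7]
 31.4 D [-34.3  -0.2  54.9] F [-0.9 -0.1 -0. ]
0 32.2 D [ 0.7 -0.2 54.3] F [-1.5 -0.3  0.1]
40 33.1 D [40.7  0.1 54.3] F [-0.1 -0.3 -0.3]
80 34.0 D [80.9 -0.1 54.5] F [ 0.2 -0.5  0.7]
100 34.6 D [ 1.007e+02 -1.000e-01  5.430e+01] F [-0.  -0.1  0.2]
104 35.0 D [104.   0.  54.] F [-0.7 -0.3 -0.8]
106 35.3 D [1.057e+02 1.000e-01 5.390e+01] F [-3.1 -0.6  0.6]
108 35.7 D [108.    0.   53.8] F [-2.5 -0.7  0.1]
110 36.0 D [108.4   0.   53.8] F [-5.9 -1.3  2.5]
112 36.4 D [108.5   0.   53.8] F [-11.2  -2.    6.5]
114 36.7 D [1.085e+02 1.000e-01 5.380e+01] F [-15.6  -3.2  11.2]
 38.5 D [-59.7   0.  149.7] F [ 0.1  0.6 -0.1]
```

View pics/f.png

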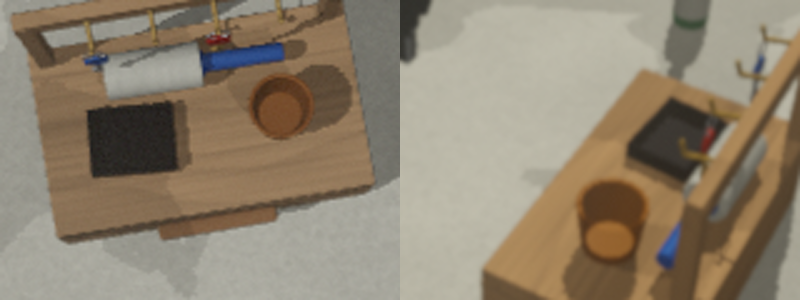

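```bash
python3 - <<'E'
from h import *
z=np.array([(65,240),(372,187),(162,238),(276,219)])/2.5+[230,140]-.3
def m(q): # case pose fixed yaw; q: dx,dy of case front centre, gap g
    d=141+q[0]
    return proj("top",D2W(p,[(d,170+q[1],102),(d,-170+q[1],102),(d-18-q[2],65+q[1],63),(d-18-q[2],-65+q[1],63)]))
f=least_squares(lambda q:(m(q)-z).ravel(),[0,0,0]); print(f.x,f.fun.round(1))
E
```

```text
[-5.64130907 -2.07370343 -5.58395793] [-2.8  0.5  2.  -0.4 -0.5  0.3  1.4 -0.4]
```

```bash
python3 -c "
from h import *
rep(); sign_off()"
```

```text
38.5 D [-6.000e+01  1.000e-01  1.493e+02] F [-1.1  0.5  0.2]
the job is handed in; nothing more can be done
```

I folded the lid shut, turned the turnbutton across its edge and pushed the drawer home, in that order, then signed off at about 38.5 s with the arm clear.

- **Lid:** I pressed it to z = 58 mm, where it stopped dead and the downward force rose to 24 N. The picture afterwards showed it flush with the deck.
- **Turnbutton:** The first sweep left it about 4° short of square. A second nudge brought it to its stop, shown by a jump to 2.4 N, and the picture showed it straight across the lid's edge.
- **Drawer:** It came to a hard stop at about 16 N. That was 3–4 mm sooner than my first estimate of how far it was open, which is about the accuracy of that estimate.
- **Last check:** A rough fit to the final picture showed no gap, giving -6 mm where 0 would be exactly flush. It is only good to a few millimetres, so the hard stop is the stronger evidence that the drawer is shut.
- **Bystanders:** In that picture the tealight holder, coin tray and lint roller looked undisturbed on the ledge. I did not check the padlock, room spray and vase afterwards, but the arm worked nowhere near them.

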